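# Turn the row of stripped machine parts round for reassembly

## Task

The four drive parts of the opened appliance stand in the strip-down rack in the order they came off. Move them all into the empty pockets of the plywood assembly rack in reverse order, as you see the racks from the robot: the part at the left end goes into the right-end pocket, the second from the left into the second from the right, and so on. Keep the parts upright, set each one down gently flat on its pocket's floor without dropping it, and leave the cleaner bottle and the tape roll where they stand.

Things in the scene. Friction and masses are not known exactly. Their poses are not given: they have to be found in the camera images.
- drum: flywheel drum, bare metal: a plain disc 52 mm across and 24 mm high at the foot, with a round boss 22 mm in diameter standing on it up to 60 mm; grip the boss. About 200 g. Loose, stands upright in its dish; origin at the centre of its underside, z up along its axis.
- gear: white plastic gear wheel: a toothed wheel 53 mm across the teeth and 20 mm high at the foot, with a round hub 26 mm in diameter up to 58 mm; grip the hub. About 50 g. Loose, stands upright in its dish; origin at the centre of its underside, z up along its axis.
- roller: plain upright steel roller, 36 mm in diameter over its whole height of 62 mm, no flange. About 300 g. Loose, stands upright in its dish; origin at the centre of its underside, z up along its axis.
- fan: black plastic fan wheel: a disc 50 mm across and 6 mm thick with six upright vanes to 22 mm, and a round hub 18 mm in diameter up to 60 mm; grip the hub. About 50 g. Loose, stands upright in its dish; origin at the centre of its underside, z up along its axis.
- drum_dish: the shallow square grey dish in which the drum stands at the start, 66 mm square, rim 11 mm high, floor 3 mm thick; fixed on the strip-down rack (it stays there and so still shows where the drum came from). Origin at the centre of its underside, axes parallel to the strip-down rack's.
- gear_dish: the shallow square grey dish in which the gear stands at the start, 66 mm square, rim 11 mm high, floor 3 mm thick; fixed on the strip-down rack (it stays there and so still shows where the gear came from). Origin at the centre of its underside, axes parallel to the strip-down rack's.
- roller_dish: the shallow square grey dish in which the roller stands at the start, 66 mm square, rim 11 mm high, floor 3 mm thick; fixed on the strip-down rack (it stays there and so still shows where the roller came from). Origin at the centre of its underside, axes parallel to the strip-down rack's.
- fan_dish: the shallow square grey dish in which the fan stands at the start, 66 mm square, rim 11 mm high, floor 3 mm thick; fixed on the strip-down rack (it stays there and so still shows where the fan came from). Origin at the centre of its underside, axes parallel to the strip-down rack's.
- strip_rack: the aluminium strip-down rack, fixed: a plate 84 mm (x) by 324 mm (y, along the row), 8 mm thick, with end cheeks 22 mm high. The four dishes stand on it in a row, centres at y = +112.5, +37.5, -37.5, -112.5 mm, in an order that changes. Origin at the centre of its underside on the bench; x points away from the robot, +y to the robot's left, z up. It may stand nearer than the assembly rack or beyond it.
- build_rack: the empty plywood assembly rack, fixed: an open tray 80 mm (x) by 305 mm (y, along the row), walls 20 mm high and 5 mm thick, floor 5 mm thick, with three cross walls that make four pockets in a row, each 70 mm square inside, centres at x = 0, y = +112.5, +37.5, -37.5, -112.5 mm. Origin at the centre of its underside on the bench; x points away from the robot, +y to the robot's left, z up.
- cleaner: bystander: small loose bottle of cleaner, 44 mm in diameter, 85 mm high, standing on the bench about 55 mm off the left end of the assembly rack; origin at the centre of its underside.
- tape_roll: bystander: loose cardboard tape core lying flat, 56 mm across, 22 mm high, on the bench about 40 mm off the right end of the strip-down rack; origin at the centre of its underside.
There are look-alikes about, which are no part of the job. What is shaped like the fan but green or pink is not meant. Leave any purple look-alike of the drum alone.

How it is judged (in metres and radians):
At the end, for the whole second after the job is handed in: Every part stands upright (within 0.1 rad), released and at rest, on the floor (underside under 10 mm above the rack's underside) of the assembly-rack pocket whose y is minus its dish's y on the strip-down rack, within 18 mm of the pocket's centre along x and y (((y of drum_dish in the frame of strip_rack between 0.0925 and 0.1325 m and y of drum in the frame of build_rack between -0.1305 and -0.0945 m) or (y of drum_dish in the frame of strip_rack between 0.0175 and 0.0575 m and y of drum in the frame of build_rack between -0.0555 and -0.0195 m) or (y of drum_dish in the frame of strip_rack between -0.0575 and -0.0175 m and y of drum in the frame of build_rack between 0.0195 and 0.0555 m) or (y of drum_dish in the frame of strip_rack between -0.1325 and -0.0925 m and y of drum in the frame of build_rack between 0.0945 and 0.1305 m)) and x of drum in the frame of build_rack between -0.018 and 0.018 m and z of each of drum, gear, roller, fan in the frame of build_rack below 0.01 m and angle between each of drum, gear, roller, fan's own z axis and vertical below 0.1 rad and linear speed of each of drum, gear, roller, fan below 0.02 m/s and contact force between the fingers and drum below 0.1 N and ((y of gear_dish in the frame of strip_rack between 0.0925 and 0.1325 m and y of gear in the frame of build_rack between -0.1305 and -0.0945 m) or (y of gear_dish in the frame of strip_rack between 0.0175 and 0.0575 m and y of gear in the frame of build_rack between -0.0555 and -0.0195 m) or (y of gear_dish in the frame of strip_rack between -0.0575 and -0.0175 m and y of gear in the frame of build_rack between 0.0195 and 0.0555 m) or (y of gear_dish in the frame of strip_rack between -0.1325 and -0.0925 m and y of gear in the frame of build_rack between 0.0945 and 0.1305 m)) and x of gear in the frame of build_rack between -0.018 and 0.018 m and contact force between the fingers and gear below 0.1 N and ((y of roller_dish in the frame of strip_rack between 0.0925 and 0.1325 m and y of roller in the frame of build_rack between -0.1305 and -0.0945 m) or (y of roller_dish in the frame of strip_rack between 0.0175 and 0.0575 m and y of roller in the frame of build_rack between -0.0555 and -0.0195 m) or (y of roller_dish in the frame of strip_rack between -0.0575 and -0.0175 m and y of roller in the frame of build_rack between 0.0195 and 0.0555 m) or (y of roller_dish in the frame of strip_rack between -0.1325 and -0.0925 m and y of roller in the frame of build_rack between 0.0945 and 0.1305 m)) and x of roller in the frame of build_rack between -0.018 and 0.018 m and contact force between the fingers and roller below 0.1 N and ((y of fan_dish in the frame of strip_rack between 0.0925 and 0.1325 m and y of fan in the frame of build_rack between -0.1305 and -0.0945 m) or (y of fan_dish in the frame of strip_rack between 0.0175 and 0.0575 m and y of fan in the frame of build_rack between -0.0555 and -0.0195 m) or (y of fan_dish in the frame of strip_rack between -0.0575 and -0.0175 m and y of fan in the frame of build_rack between 0.0195 and 0.0555 m) or (y of fan_dish in the frame of strip_rack between -0.1325 and -0.0925 m and y of fan in the frame of build_rack between 0.0945 and 0.1305 m)) and x of fan in the frame of build_rack between -0.018 and 0.018 m and contact force between the fingers and fan below 0.1 N); the robot touches nothing.
It fails at once if a part is tipped over (leans more than 0.7 rad) (angle between any of drum, gear, roller, fan's own z axis and vertical above 0.7 rad).
It fails at once if a part is dropped (it moves faster than 0.8 m/s without being held) ((linear speed of drum above 0.8 m/s and contact force between the fingers and drum below 0.05 N) or (linear speed of gear above 0.8 m/s and contact force between the fingers and gear below 0.05 N) or (linear speed of roller above 0.8 m/s and contact force between the fingers and roller below 0.05 N) or (linear speed of fan above 0.8 m/s and contact force between the fingers and fan below 0.05 N)).
It fails at once if the cleaner bottle or the tape roll is shifted by more than 20 mm (distance of any of cleaner, tape_roll from where it was at the start of the episode above 0.02 m).
It also fails if it takes over 83 s, if anything falls off the work surface, if the arm or the gripper's body presses on something with over 40 N, if the wrist force passes 120 N, or if a joint passes its speed limit or range.

## Robot

A 7-joint arm with a two-finger parallel gripper is mounted at the origin on the work surface. World frame = base frame: x ahead of the robot, y to its left, z up, the work surface at z = 0. Lengths are in mm, angles in degrees, forces in N, time in s.
With the tool pointing down it reaches from about 425 to 1025 mm from the base axis. Payload 9.4 kg.
Tool frame: the origin (TCP) lies at the very end of the fingers, on their centre line; the grasp point (between the pads) lies 19 mm behind it; z points along the fingers, y is the line along which they close (so a half turn about z gives the same grasp; the last joint's range is limited). The gripper opens to 93 mm and grips with 3 to 60 N. Pads are 15 mm wide; open, the fingers measure 128 mm over their backs; the gripper's body (75 mm by 188 mm) begins 65 mm behind the grasp point.
Start: joints at [68.887, 34.337, -0.143, 91.639, 0.103, 54.024, -4.572], TCP at [208.555, -694.355, 218.618] pointing down, gripper open.
Joint ranges: [-147.43, 147.43], [-19.82, 112.94], [-74.19, 73.91], [6.32, 146.72], [-59.91, 239.91], [6.04, 106.73], [-150.56, 150.56]. Speed limits (degrees/s): [127.2, 127.2, 172.46, 172.46, 180, 180, 180].

## Interface

Orientations are given as a 3x3 rotation matrix whose columns are the frame's x, y, z axes.
In Python, from plant import * gives the robot as it stands. The module is installed in compiled form; this text tells all that it offers.
- The arm moves only by the tool step_arm, never from a script. Its argument "increments" is a list of rows, each a list of 7 numbers: the shift along the tool's x, y, z in mm, then the turn, a rotation vector about the tool's x, y, z in degrees, then the opening in per cent of the stroke, from 0 (shut) to 100 (fully open). In form: [[dx, dy, dz, rx, ry, rz, claw], ...]. A call has 1 to 12 rows; each row is the pose to reach, as a shift and turn from the pose commanded when the call began, along the tool's axes at that moment; what a row does not reach only later rows make up. A row lasts 1/12 s, in which the tool goes at most 41.7 mm and 7.16 degrees, less where a joint would pass 70% of its speed; a pose out of reach is approached as far as the arm can. A call with a gripper value outside its range is refused whole. The fingers move at their own pace and stop on an object; the grip force is fixed at half the most. Time passes only in rows, so rows that repeat a pose let the fingers close. It gives the time, the measured TCP pose, the force, the opening and the grip force at its end, in the units of the state.
- state(): the state, without advancing time (a new reading comes with each control period).
- read_camera(name): name is "scene" or "top" or "wrist"; returns a dict with "color" (420x560x3 uint8, red, green, blue), "range_z" (420x560 float32, mm along the optical axis (not along the pixel's ray), 0 where there is no reading), "camera_matrix" (3x3 intrinsics, pixels), "T" (4x4, takes a point from camera to world coordinates); the wrist camera has in their place "tool_from_camera" (4x4, takes a point from camera to tool coordinates, whose origin is the TCP and whose axes are the flange's). Camera axes: x right, y down, z forward; pixel columns grow to the right and rows downward; lengths in mm; the calibration is good to about 2 mm. A picture is of the moment at which its call begins: read the wrist's pose just before it.
- close_job(): hands the job in; it is judged then, once.
The state is a dict: "time_s": time; "joints": joint angles; "qd": joint speeds; "joint_efforts": joint torques, N m; "ee_pos": TCP position; "tcp_rot": TCP orientation; "wrist_force": force on the tool from outside, world axes, zero at the start; "wrist_torque": the same for the moment, N m; "width": opening from 0.0 (shut) to 1.0 (fully open); "grasp_force": force on a finger pad.
Only numpy, scipy, OpenCV 4.12 (cv2) and the standard library are available. Lean on these libraries where they do the work, as an engineer would, in place of code of your own. Each camera call takes 0.05 s, during which the arm holds its last target. There are 200 camera calls.

## Working session

There is one attempt and no reset: what is moved stays moved. The work goes in short steps, Python scripts to look and compute and a tool call to move; the robot and the scene stay as the last step left them, time stands still between calls to the robot, and variables do not carry over. Pictures are saved under pics/ and viewed, at most 14 in all, crops included, and the job is handed in when it is done.

Besides the shell and the picture viewer there is one more tool, called after ">>>" by a JSON object that holds its "api" and its "payload". step_arm: Moves the arm, as the interface text tells. Its arguments: {"type":"object","properties":{"increments":{"type":"array"}},"required":["increments"]}

```bash
mkdir -p pics
python3 - <<'E'
from plant import *
import cv2,numpy as np
s=state();print(s['time_s'],s['ee_pos'],np.round(s['tcp_rot'],3),s['width'])
for n in('top','scene'):
    r=read_camera(n);cv2.imwrite(f'pics/{n}0.png',cv2.cvtColor(r['color'],cv2.COLOR_RGB2BGR))
    np.savez(f'{n}0.npz',**r);print(n,r['camera_matrix'],np.round(r['T'],3))
E
```

```text
0.0 [ 208.39036907 -693.90219455  217.77309438] [[ 0.958  0.288 -0.001]
 [ 0.288 -0.958  0.001]
 [-0.    -0.002 -1.   ]] 1.001459402113141
top [[499.43193816   0.         279.55038959]
 [  0.         499.43193816 213.3559831 ]
 [  0.           0.           1.        ]] [[ 5.00000e-03 -9.81000e-01  1.92000e-01  4.12541e+02]
 [-1.00000e+00 -4.00000e-03  9.00000e-03 -2.56800e+00]
 [-8.00000e-03 -1.92000e-01 -9.81000e-01  9.70908e+02]
 [ 0.00000e+00  0.00000e+00  0.00000e+00  1.00000e+00]]
scene [[414.2271976    0.         287.93714033]
 [  0.         414.2271976  210.96849357]
 [  0.           0.           1.        ]] [[ 4.800000e-01  7.090000e-01 -5.160000e-01  1.090488e+03]
 [ 8.770000e-01 -3.870000e-01  2.830000e-01 -2.763690e+02]
 [ 1.000000e-03 -5.890000e-01 -8.080000e-01  8.678260e+02]
 [ 0.000000e+00  0.000000e+00  0.000000e+00  1.000000e+00]]
```

View pics/top0.png

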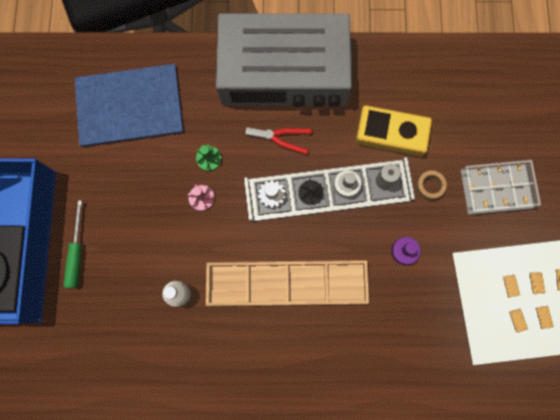

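View pics/scene0.png

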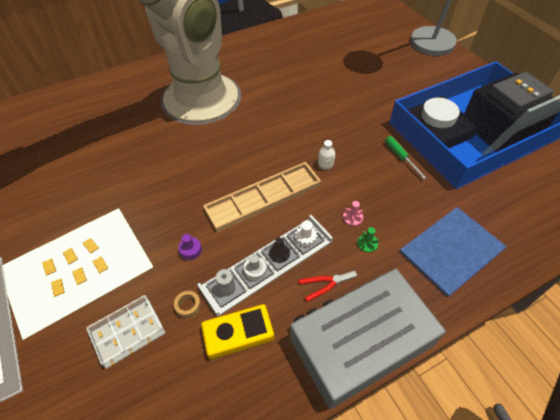

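The strip row in the top image, left to right, is gear (272,192), fan (311,190), drum (348,183), roller (390,177). Things that could be mistaken for a part: green fan (208,157), pink fan (201,197) and purple drum (407,250). The real ones are the black and metal parts in the dishes. Next I measure, with one close crop as a check.

```bash
cat > h.py <<'E'
import numpy as np,cv2
def cloud(r):
    K=r['camera_matrix'];z=r['range_z'].astype(float);v,u=np.mgrid[:z.shape[0],:z.shape[1]]
    p=np.stack([(u-K[0,2])/K[0,0]*z,(v-K[1,2])/K[1,1]*z,z],-1)
    return p@r['T'][:3,:3].T+r['T'][:3,3]
def ray(r,u,v,h):
    K=r['camera_matrix'];d=r['T'][:3,:3]@np.array([(u-K[0,2])/K[0,0],(v-K[1,2])/K[1,1],1]);o=r['T'][:3,3]
    return o+d*(h-o[2])/d[2]
E
python3 - <<'E'
from h import *
for n in('top','scene'):
    r=dict(np.load(n+'0.npz'));P=cloud(r)
    X,Y,Z=[P[...,i] for i in range(3)]
    box=(X>350)&(X<800)&(Y>-250)&(Y<300)&(r['range_z']>0)
    print(n,'bench z',np.median(Z[box]))
    m=(box&(Z>58)&(Z<95)).astype(np.uint8)
    k,l,st,c=cv2.connectedComponentsWithStats(m)
    for i in range(1,k):
        if st[i,4]>15:
            q=P[l==i];print(' top',c[i].round(),st[i,4],q.min(0).round(),q.max(0).round(),q.mean(0).round(1))
    hsv=cv2.cvtColor(r['color'],cv2.COLOR_RGB2HSV)
    w=((hsv[...,0]>8)&(hsv[...,0]<28)&(hsv[...,2]>130)&(hsv[...,1]>60)&box).astype(np.uint8)
    s=((hsv[...,1]<60)&(hsv[...,2]>60)&box&(Z<45)&(Z>4)).astype(np.uint8)
    for nm,mm,h in(('build',w,20),('strip',s,None)):
        mm=cv2.morphologyEx(mm,cv2.MORPH_CLOSE,np.ones((9,9)))
        cs,_=cv2.findContours(mm,cv2.RETR_EXTERNAL,cv2.CHAIN_APPROX_SIMPLE)
        cs=max(cs,key=cv2.contourArea)[:,0]
        for hh in([20] if h else [8,22]):
            q=np.array([ray(r,*p,hh)[:2] for p in cs],np.float32)
            print(nm,hh,cv2.minAreaRect(q),cv2.boundingRect(cs))
r=dict(np.load('top0.npz'))
cv2.imwrite('pics/crop.png',cv2.cvtColor(cv2.resize(r['color'][140:320,160:440],None,fx=2.8,fy=2.8,interpolation=cv2.INTER_CUBIC),cv2.COLOR_RGB2BGR))
E
```

```text
top bench z 0.9092873373874681
 top [204. 150.] 52 [706. 143.  58.] [722. 159.  64.] [714.  150.9  60.2]
 top [389. 173.] 315 [ 648. -217.   58.] [ 684. -182.   76.] [ 665.2 -198.2   71.5]
 top [349. 179.] 119 [ 646. -134.   59.] [ 667. -114.   75.] [ 655.5 -123.8   69.5]
 top [312. 186.] 85 [634. -62.  58.] [651. -45.  74.] [641.4 -53.9  69.1]
 top [271. 189.] 158 [623.  11.  60.] [649.  35.  73.] [634.8  22.5  68.1]
 top [196. 191.] 57 [625. 156.  58.] [641. 171.  65.] [632.6 162.4  60.6]
 top [411. 248.] 93 [ 518. -244.   58.] [ 537. -224.   63.] [ 527.4 -234.8   60.1]
 top [173. 293.] 276 [426. 181.  58.] [462. 216.  89.] [443.7 195.3  72.4]
build 20 ((465.92919921875, -7.0640106201171875), (84.09048461914062, 308.277587890625), 1.028164267539978) (205, 260, 164, 46)
strip 8 ((650.2540283203125, -90.2884521484375), (88.28447723388672, 328.8860168457031), 7.598141670227051) (245, 158, 167, 63)
strip 22 ((646.7978515625, -89.01304626464844), (87.00088500976562, 324.1042785644531), 7.598147869110107) (245, 158, 167, 63)
scene bench z 3.0298780260811213
 top [327. 148.] 147 [426. 180
[... 275 characters left out ...]
85. 238.] 63 [ 517. -247.   58.] [ 540. -226.   64.] [ 528.4 -236.9   61.1]
 top [278. 241.] 65 [635. -65.  58.] [651. -47.  75.] [644.7 -56.2  70. ]
 top [253. 259.] 90 [ 647. -137.   58.] [ 668. -116.   76.] [ 659.4 -126.7   70.3]
 top [224. 277.] 248 [ 650. -219.   58.] [ 686. -184.   78.] [ 670.3 -201.4   72.5]
build 20 ((531.2169189453125, 40.78913879394531), (222.01739501953125, 410.86767578125), 0.9713671207427979) (203, 161, 164, 71)
strip 8 ((648.4983520507812, -86.68447875976562), (92.270751953125, 331.48748779296875), 8.305301666259766) (200, 215, 132, 100)
strip 22 ((655.695068359375, -89.77294921875), (90.76840209960938, 326.090087890625), 8.305304527282715) (200, 215, 132, 100)
```

View pics/crop.png

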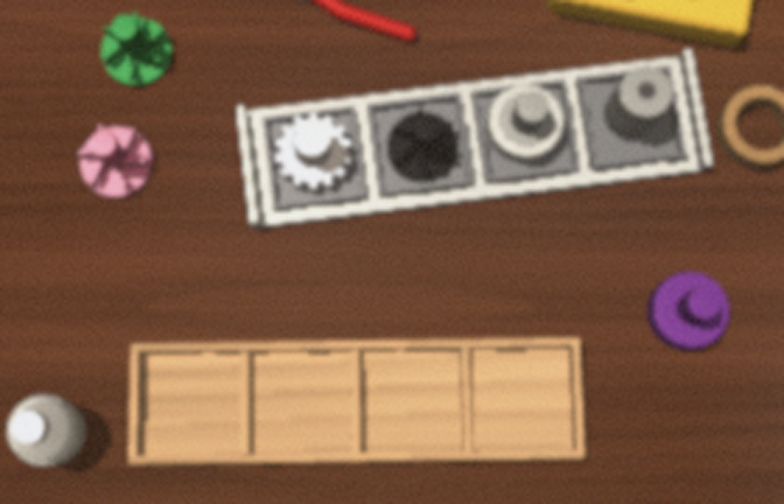

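The crop confirms it: white gear, black fan, metal drum, steel roller in the dishes, and the look-alikes all outside the rack. Mapping: roller to the left pocket, drum to second left, fan to second right, gear to the right pocket.

```bash
cat > go.py <<'E'
# usage: go.py x y z az  -> shift (mm) and turn (deg) in tool axes; az = world azimuth of tool y
from plant import *
import sys,numpy as np
from scipy.spatial.transform import Rotation as R
x,y,z,az=map(float,sys.argv[1:5]);s=state();R0=np.array(s['tcp_rot']);a=np.radians(az)
Y=np.array([np.cos(a),np.sin(a),0]);Z=np.array([0,0,-1.]);Rt=np.stack([np.cross(Y,Z),Y,Z],1)
d=R0.T@(np.array([x,y,z])-s['ee_pos'])
print('t',s['time_s'],'shift',d.round(1),'turn',R.from_matrix(R0.T@Rt).as_rotvec(degrees=True).round(1),'pos',np.round(s['ee_pos'],1),'w',round(s['width'],3),'g',np.round(s['grasp_force'],1),'F',np.round(s['wrist_force'],1),'j',np.round(s['joints'],0))
E
python3 go.py 636 22 180 7.6
```

```text
t 0.1 shift [ 615.5 -562.6   38.6] turn [ -0.1  -0.1 -80.9] pos [ 208.4 -693.9  217.8] w 1.0 g 0.0 F [ 0.   0.2 -0.4] j [69. 34. -0. 92.  0. 54. -5.]
```

>>> {"api": "step_arm", "payload": {"increments": [[615,-563,38,0,0,-81,100],[615,-563,38,0,0,-81,100],[615,-563,38,0,0,-81,100],[615,-563,38,0,0,-81,100],[615,-563,38,0,0,-81,100],[615,-563,38,0,0,-81,100],[615,-563,38,0,0,-81,100],[615,-563,38,0,0,-81,100],[615,-563,38,0,0,-81,100],[615,-563,38,0,0,-81,100],[615,-563,38,0,0,-81,100],[615,-563,38,0,0,-81,100]]}}

```text
time_s: 1.1
ee_pos: [464.8, -263.7, 195.7]
tcp_rot: [[-0.141, 0.99, -0.0], [0.99, 0.141, 0.0], [0.0, -0.0, -1.0]]
wrist_force: [0.9, -0.8, 0.2]
width: 0.999
grasp_force: 0.0
```

```bash
python3 go.py 636 22 180 7.6
```

```text
t 1.1 shift [258.7 209.8  15.6] turn [-0.  -0.   0.5] pos [ 464.8 -263.7  195.7] w 0.999 g 0.0 F [ 0.9 -0.8  0.2] j [ 41.  25. -25. 117.  15.  41.  15.]
```

>>> {"api": "step_arm", "payload": {"increments": [[259,210,16,0,0,0.5,100],[259,210,16,0,0,0.5,100],[259,210,16,0,0,0.5,100],[259,210,16,0,0,0.5,100],[259,210,16,0,0,0.5,100],[259,210,16,0,0,0.5,100],[259,210,16,0,0,0.5,100],[259,210,16,0,0,0.5,100],[259,210,16,0,0,0.5,100],[259,210,16,0,0,0.5,80]]}}

```text
time_s: 1.93
ee_pos: [638.1, 22.9, 179.1]
tcp_rot: [[-0.13, 0.991, -0.001], [0.991, 0.13, 0.001], [0.001, -0.0, -1.0]]
wrist_force: [0.0, -0.1, -0.4]
width: 0.965
grasp_force: 0.0
```

```bash
cat > wrist.py <<'E'
from plant import *
import sys
from h import *
s=state();r=read_camera('wrist');B=np.eye(4);B[:3,:3]=s['tcp_rot'];B[:3,3]=s['ee_pos'];r['T']=B@r['tool_from_camera']
np.savez('w.npz',**r);cv2.imwrite(f'pics/{sys.argv[1]}.png',cv2.cvtColor(r['color'],cv2.COLOR_RGB2BGR))
P=cloud(r);lo,hi=float(sys.argv[2]),float(sys.argv[3]);Z=P[...,2]
m=((Z>lo)&(Z<hi)&(r['range_z']>0)).astype(np.uint8);k,l,st,c=cv2.connectedComponentsWithStats(m)
print('bench',np.percentile(Z[r['range_z']>0],[5,50]).round(1))
for i in range(1,k):
    if st[i,4]>150:
        q=P[l==i];print(c[i].round(),st[i,4],q.min(0).round(),q.max(0).round(),((q.min(0)+q.max(0))/2).round(1))
E
python3 go.py 636 22 180 7.6; python3 wrist.py w1 60 85
```

```text
t 1.9333 shift [-0.6 -2.2 -0.9] turn [-0.  -0.1 -0.1] pos [638.1  22.9 179.1] w 0.965 g 0.0 F [ 0.  -0.1 -0.4] j [  8.  32. -23. 105.  17.  46. -16.]
bench [0.1 7.2]
[294.  47.] 334 [626. 154.  60.] [643. 171.  63.] [634.7 162.1  61.7]
[383.  75.] 312 [708. 142.  60.] [725. 159.  63.] [716.3 150.3  61.4]
[484. 195.] 3990 [826. -40.  60.] [867. 130.  85.] [846.7  44.6  72.5]
[275. 204.] 569 [625.   9.  60.] [650.  35.  72.] [637.1  22.1  66.1]
[272. 274.] 287 [635. -63.  60.] [652. -45.  74.] [643.8 -54.2  66.8]
[277. 374.] 197 [ 652. -195.   60.] [ 685. -182.   72.] [ 668.2 -188.6   66.3]
[161. 391.] 151 [ 520. -246.   60.] [ 540. -224.   62.] [ 529.9 -235.    61.1]
```

View pics/w1.png

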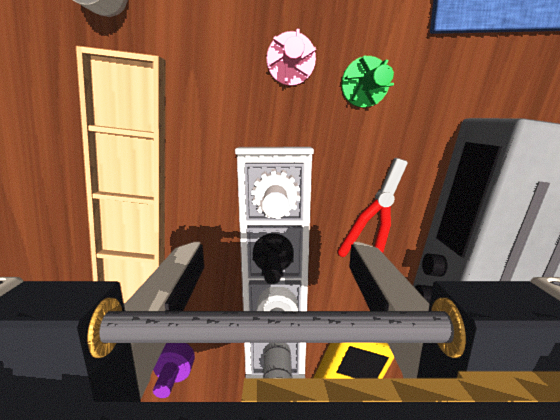

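The wrist view agrees: gear hub at (275,204), giving (637,22), with the fan behind it. The fingers straddle the row. Descending on the gear.

>>> {"api": "step_arm", "payload": {"increments": [[-1,-1,40,0,0,0,60],[-1,-1,75,0,0,0,60],[-1,-1,105,0,0,0,60],[-1,-1,128,0,0,0,60],[-1,-1,139,0,0,0,60],[-1,-1,139,0,0,0,50],[-1,-1,139,0,0,0,10],[-1,-1,139,0,0,0,10],[-1,-1,139,0,0,0,10],[-1,-1,139,0,0,0,10],[-1,-1,139,0,0,0,10],[-1,-1,139,0,0,0,10]]}}

```text
time_s: 2.98
ee_pos: [637.6, 18.2, 42.2]
tcp_rot: [[-0.125, 0.992, 0.002], [0.992, 0.125, -0.0], [-0.0, 0.002, -1.0]]
wrist_force: [0.2, -1.1, 7.1]
width: 0.272
grasp_force: 30.0
```

>>> {"api": "step_arm", "payload": {"increments": [[0,0,-10,0,0,0,10],[0,0,-30,0,0,0,10],[0,0,-55,0,0,0,10],[0,0,-80,0,0,0,10],[0,0,-80,0,0,0,10]]}}

```text
time_s: 3.4
ee_pos: [639.1, 18.9, 126.1]
tcp_rot: [[-0.126, 0.992, 0.006], [0.992, 0.126, 0.001], [-0.0, 0.007, -1.0]]
wrist_force: [0.5, -0.4, -0.1]
width: 0.27
grasp_force: 30.0
```

```bash
python3 go.py 468 -119.5 110 1; python3 wrist.py w2 60 160
python3 - <<'E'
from h import *
r=dict(np.load('w.npz'));hsv=cv2.cvtColor(r['color'],cv2.COLOR_RGB2HSV);P=cloud(r)
m=((hsv[...,0]>10)&(hsv[...,0]<28)&(hsv[...,2]>150)&(hsv[...,1]>50)&(P[...,2]<30)&(P[...,2]>2)&(P[...,0]<520))
q=P[m];print(len(q));q=q[(q[:,2]>15)]
for y in range(-160,160,20):
    a=q[(q[:,1]>y)&(q[:,1]<y+20)]
    if len(a)>5: print(y,len(a),np.percentile(a[:,0],[2,98]).round(1))
print('ymax',np.percentile(q[:,1],[0.5,99.5]))
E
```

```text
t 3.4 shift [-115.8 -187.2   14.9] turn [ 0.4 -0.   6.2] pos [639.1  18.9 126.1] w 0.27 g 30.0 F [ 0.5 -0.4 -0.1] j [  7.  36. -21. 107.  19.  40. -18.]
bench [0.1 7.1]
[296.  23.] 534 [626. 153.  60.] [643. 170.  63.] [634.7 161.7  61.7]
[407.  58.] 492 [707. 142.  60.] [725. 159.  63.] [716.1 150.   61.6]
[528. 227.] 9036 [826. -46.  60.] [865. 129.  89.] [845.3  41.8  74.3]
[276. 248.] 6825 [610. -62.  61.] [666.  49. 160.] [638.1  -6.5 110.3]
[480. 370.] 2815 [ 829. -126.   60.] [860. -58.  87.] [844.3 -92.1  73.7]
[277. 365.] 521 [ 648. -134.   60.] [ 669. -113.   73.] [ 658.3 -123.8   66.7]
21031
-140 20 [428.6 434.1]
-120 86 [428.5 433.9]
-100 501 [428.8 500.3]
-80 190 [427.9 508. ]
-60 194 [427.8 507.4]
-40 201 [427.8 507.4]
-20 654 [427.6 506.5]
0 228 [426.7 506.5]
20 250 [426.1 506.1]
40 271 [425.7 505.5]
60 755 [425.8 504.9]
80 308 [424.7 504.9]
100 323 [424.4 504.6]
120 497 [424.3 504.1]
140 493 [425.5 503.1]
ymax [-119.33763512  143.87070186]
```

View pics/w2.png

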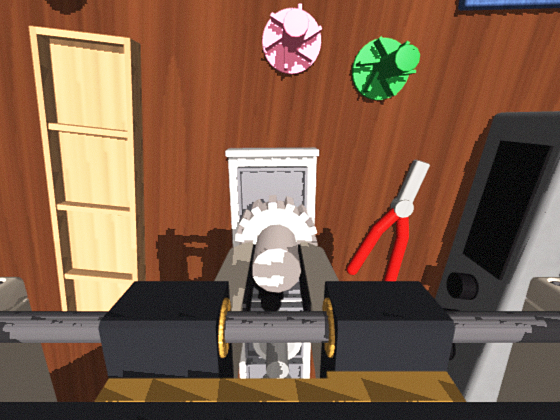

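Gear is held upright, hub in the pads at (276,265), with its axis about 3 mm left of the TCP. The rack position agrees with the top view. Moving to the right-end pocket.

>>> {"api": "step_arm", "payload": {"increments": [[-20,-30,8,0,0,2,10],[-42,-65,12,0,0,4,10],[-64,-100,12,0,0,6,10],[-86,-135,12,0,0,6,10],[-105,-165,12,0,0,6,10],[-115,-182,12,0,0,6,10],[-119,-188,12,0,0,6,10],[-119,-188,12,0,0,6,10],[-119,-188,12,0,0,6,10],[-119,-188,12,0,0,6,10]]}}

```text
time_s: 4.28
ee_pos: [466.9, -122.2, 108.9]
tcp_rot: [[-0.023, 1.0, 0.001], [1.0, 0.023, 0.001], [0.001, 0.001, -1.0]]
wrist_force: [-0.3, -0.1, -1.1]
width: 0.273
grasp_force: 30.0
```

```bash
python3 go.py 468 -123 37 1; python3 wrist.py w3 60 160
```

```text
t 4.2833 shift [-0.8  1.  71.9] turn [ 0.1 -0.   0.3] pos [ 466.9 -122.2  108.9] w 0.273 g 30.0 F [-0.3 -0.1 -1.1] j [ 22.  29. -19. 128.  21.  26. -13.]
bench [0.1 5.8]
[535. 143.] 884 [633. -64.  60.] [653. -46.  74.] [643.  -54.7  67.1]
[276. 251.] 7752 [ 438. -132.   79.] [496. -92. 160.] [ 466.6 -111.8  119.3]
[528. 238.] 975 [ 647. -136.   60.] [ 669. -114.   73.] [ 657.9 -124.9   66.8]
[510. 305.] 269 [ 651. -193.   60.] [ 675. -182.   73.] [ 663.2 -187.3   66.4]
```

>>> {"api": "step_arm", "payload": {"increments": [[-1,1,25,0,0,0,10],[-1,1,48,0,0,0,10],[-1,1,62,0,0,0,10],[-1,1,68,0,0,0,10],[-1,1,70,0,0,0,10],[-1,1,72,0,0,0,10],[-1,1,72,0,0,0,10],[-1,1,72,0,0,0,10]]}}

```text
time_s: 5.0
ee_pos: [466.8, -124.2, 37.5]
tcp_rot: [[-0.021, 1.0, 0.001], [1.0, 0.021, -0.0], [-0.0, 0.001, -1.0]]
wrist_force: [0.4, 0.4, -0.4]
width: 0.273
grasp_force: 30.0
```

>>> {"api": "step_arm", "payload": {"increments": [[0,0,1,0,0,0,10],[0,0,2,0,0,0,10],[0,0,2,0,0,0,10],[0,0,2,0,0,0,10]]}}

```text
time_s: 5.33
ee_pos: [466.9, -124.5, 36.1]
tcp_rot: [[-0.021, 1.0, 0.002], [1.0, 0.021, -0.001], [-0.001, 0.002, -1.0]]
wrist_force: [-1.8, 0.6, 13.5]
width: 0.269
grasp_force: 30.0
```

>>> {"api": "step_arm", "payload": {"increments": [[0,0,1,0,0,0,40],[0,0,1,0,0,0,60],[0,0,1,0,0,0,60],[0,0,1,0,0,0,60],[0,0,-20,0,0,0,60],[0,0,-50,0,0,0,60],[0,0,-85,0,0,0,60],[0,0,-85,0,0,0,60]]}}

```text
time_s: 6.0
ee_pos: [468.2, -124.6, 124.3]
tcp_rot: [[-0.021, 1.0, 0.006], [1.0, 0.021, -0.001], [-0.001, 0.006, -1.0]]
wrist_force: [0.4, 0.1, 0.2]
width: 0.6
grasp_force: 0.0
```

```bash
python3 go.py 643.5 -55 120 7.6; python3 wrist.py w4 45 160
```

```text
t 6.0 shift [ 65.9 176.7   5.3] turn [ 0.3  0.1 -6.4] pos [ 468.2 -124.6  124.3] w 0.6 g 0.0 F [0.4 0.1 0.2] j [ 24.  28. -21. 127.  21.  28. -13.]
bench [0.1 5.8]
[509. 137.] 1068 [634. -64.  45.] [652. -46.  74.] [643.1 -54.7  59.6]
[274. 213.] 899 [ 454. -134.   45.] [ 480. -108.   66.] [ 466.9 -120.8   55.3]
[505. 224.] 1183 [ 646. -135.   45.] [ 669. -114.   74.] [ 657.6 -124.7   59.5]
[216. 262.] 1046 [ 425. -134.  124.] [ 441. -116.  160.] [ 432.7 -125.2  142.1]
[337. 262.] 1026 [ 496. -133.  125.] [ 511. -114.  160.] [ 503.6 -123.7  142.4]
[501. 294.] 885 [ 655. -199.   45.] [ 680. -182.   76.] [ 667.6 -190.4   60.6]
```

View pics/w4.png

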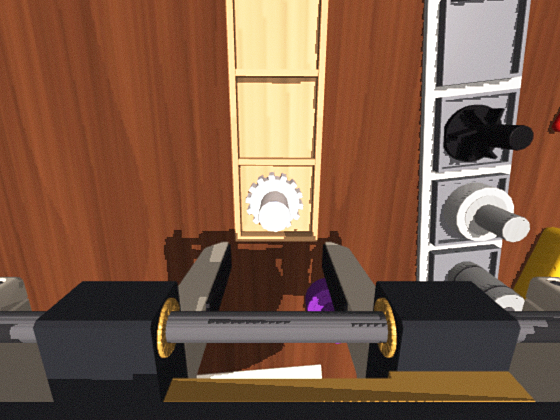

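The gear stands upright in the right-end pocket at (274,205), pixel view, about (467,-121). Next is the fan.

>>> {"api": "step_arm", "payload": {"increments": [[14,35,4,0,0,-3,60],[28,72,4,0,0,-6,60],[42,108,4,0,0,-6.5,60],[56,145,4,0,0,-6.5,60],[65,168,4,0,0,-6.5,60],[68,177,4,0,0,-6.5,60],[68,177,4,0,0,-6.5,60],[68,177,4,0,0,-6.5,60],[68,177,4,0,0,-6.5,60]]}}

```text
time_s: 6.8
ee_pos: [639.7, -53.7, 115.1]
tcp_rot: [[-0.134, 0.991, -0.003], [0.991, 0.134, -0.001], [-0.001, -0.003, -1.0]]
wrist_force: [0.7, -0.3, -0.0]
width: 0.603
grasp_force: 0.0
```

```bash
python3 go.py 643 -54.7 42 7.6
```

```text
t 6.8 shift [-1.4  3.3 73.1] turn [-0.2  0.   0.1] pos [639.7 -53.7 115.1] w 0.603 g 0.0 F [ 0.7 -0.3 -0. ] j [ 14.  37. -22. 107.  21.  40. -13.]
```

>>> {"api": "step_arm", "payload": {"increments": [[0,2,30,0,0,0,60],[0,2,58,0,0,0,60],[0,2,70,0,0,0,60],[0,2,74,0,0,0,60],[0,2,74,0,0,0,60],[0,2,74,0,0,0,60],[0,2,74,0,0,0,60]]}}

```text
time_s: 7.38
ee_pos: [644.4, -52.4, 43.2]
tcp_rot: [[-0.134, 0.991, 0.002], [0.991, 0.134, -0.0], [-0.0, 0.002, -1.0]]
wrist_force: [0.1, -0.2, -0.1]
width: 0.6
grasp_force: 0.0
```

```bash
python3 go.py 643 -54.7 42 7.6
```

```text
t 7.3833 shift [-2.1 -1.7  1.2] turn [0.1 0.  0.1] pos [644.4 -52.4  43.2] w 0.6 g 0.0 F [ 0.1 -0.2 -0.1] j [ 12.  43. -19. 109.  24.  33. -16.]
```

Good; close and lift.

>>> {"api": "step_arm", "payload": {"increments": [[-2,-1,1,0,0,0,0],[-2,-1,1,0,0,0,0],[-2,-1,1,0,0,0,0],[-2,-1,1,0,0,0,0],[-2,-1,1,0,0,0,0],[-2,-1,1,0,0,0,0],[-2,-1,1,0,0,0,0],[-2,-1,-10,0,0,0,0],[-2,-1,-35,0,0,0,0],[-2,-1,-70,0,0,0,0],[-2,-1,-80,0,0,0,0],[-2,-1,-80,0,0,0,0]]}}

```text
time_s: 8.38
ee_pos: [644.9, -54.3, 125.6]
tcp_rot: [[-0.134, 0.991, 0.006], [0.991, 0.134, -0.0], [-0.001, 0.005, -1.0]]
wrist_force: [0.9, 0.6, -0.1]
width: 0.189
grasp_force: 30.0
```

```bash
python3 go.py 467 -45 110 1; python3 wrist.py w5 60 160
```

```text
t 8.3833 shift [  33.1 -175.1   14.6] turn [0.3 0.  6.7] pos [644.9 -54.3 125.6] w 0.189 g 30.0 F [ 0.9  0.6 -0.1] j [ 15.  37. -23. 106.  21.  41. -12.]
bench [ 0.2 10.1]
[527. 217.] 10716 [ 826. -118.   60.] [869.  93.  88.] [847.5 -12.5  74.2]
[277. 251.] 5754 [ 620. -134.   61.] [670. -30. 160.] [644.8 -81.8 110.4]
[ 60. 266.] 723 [ 454. -134.   60.] [ 480. -108.   66.] [ 467.2 -120.6   62.8]
[280. 364.] 986 [ 650. -206.   60.] [ 686. -182.   75.] [ 668.3 -193.8   67.7]
```

>>> {"api": "step_arm", "payload": {"increments": [[6,-32,8,0,0,2,0],[13,-70,12,0,0,4,0],[20,-106,12,0,0,6,0],[27,-142,12,0,0,6.6,0],[31,-164,12,0,0,6.6,0],[33,-173,12,0,0,6.6,0],[33,-175,12,0,0,6.6,0],[33,-175,12,0,0,6.6,0],[33,-175,12,0,0,6.6,0],[33,-175,12,0,0,6.6,0]]}}

```text
time_s: 9.27
ee_pos: [466.8, -45.1, 109.6]
tcp_rot: [[-0.019, 1.0, 0.001], [1.0, 0.019, 0.0], [0.0, 0.001, -1.0]]
wrist_force: [0.1, 0.1, 0.3]
width: 0.194
grasp_force: 30.0
```

```bash
python3 go.py 467 -45 37 1; python3 wrist.py w6 60 160
```

```text
t 9.2667 shift [ 0.   0.1 72.6] turn [ 0.1 -0.   0.1] pos [466.8 -45.1 109.6] w 0.194 g 30.0 F [0.1 0.1 0.3] j [ 13.  28. -19. 129.  22.  25. -23.]
bench [0.1 2.5]
[276. 252.] 6456 [442. -55.  79.] [492. -21. 160.] [466.8 -37.6 119.6]
[275. 305.] 327 [ 455. -119.   60.] [ 479. -108.   65.] [ 466.9 -113.5   62.8]
[487. 387.] 779 [ 650. -212.   60.] [ 676. -182.   75.] [ 662.7 -196.9   67.6]
```

>>> {"api": "step_arm", "payload": {"increments": [[0,0,25,0,0,0,0],[0,0,48,0,0,0,0],[0,0,62,0,0,0,0],[0,0,68,0,0,0,0],[0,0,70,0,0,0,0],[0,0,71,0,0,0,0],[0,0,72,0,0,0,0],[0,0,72,0,0,0,0],[0,0,72,0,0,0,0]]}}

```text
time_s: 10.07
ee_pos: [465.6, -45.3, 38.5]
tcp_rot: [[-0.019, 1.0, 0.001], [1.0, 0.019, 0.0], [-0.0, 0.001, -1.0]]
wrist_force: [-0.4, -0.1, -0.5]
width: 0.186
grasp_force: 30.0
```

>>> {"api": "step_arm", "payload": {"increments": [[0,0,1,0,0,0,0],[0,0,2,0,0,0,0],[0,0,2,0,0,0,0],[0,0,2,0,0,0,0]]}}

```text
time_s: 10.4
ee_pos: [465.2, -45.2, 35.9]
tcp_rot: [[-0.02, 1.0, 0.0], [1.0, 0.02, -0.0], [-0.0, 0.0, -1.0]]
wrist_force: [0.0, -0.3, -1.3]
width: 0.19
grasp_force: 30.0
```

>>> {"api": "step_arm", "payload": {"increments": [[0,0,1,0,0,0,0],[0,0,1,0,0,0,0],[0,0,1,0,0,0,0]]}}

```text
time_s: 10.65
ee_pos: [465.2, -45.2, 34.8]
tcp_rot: [[-0.02, 1.0, -0.0], [1.0, 0.02, -0.0], [-0.0, -0.0, -1.0]]
wrist_force: [0.5, -0.2, -0.9]
width: 0.188
grasp_force: 30.0
```

>>> {"api": "step_arm", "payload": {"increments": [[0,0,1,0,0,0,0],[0,0,1,0,0,0,0],[0,0,1,0,0,0,0]]}}

```text
time_s: 10.9
ee_pos: [465.2, -45.2, 34.7]
tcp_rot: [[-0.02, 1.0, 0.001], [1.0, 0.02, -0.0], [-0.001, 0.001, -1.0]]
wrist_force: [-2.5, 0.3, 17.8]
width: 0.187
grasp_force: 30.0
```

```bash
python3 wrist.py w7 4 60; python3 go.py 467 -45 37 1
```

```text
bench [0.2 5.8]
[280. 127.] 35904 [425. -73.   4.] [508. 100.  60.] [466.2  13.2  32. ]
[514. 186.] 20511 [ 587. -105.    4.] [668.  69.  25.] [627.4 -17.8  14.6]
[277. 302.] 607 [ 454. -103.    4.] [480. -80.  23.] [466.8 -91.9  13.5]
[277. 359.] 1626 [ 446. -158.    5.] [ 489. -107.   60.] [ 467.8 -132.6   32.5]
[481. 371.] 2774 [ 614. -195.    4.] [ 651. -115.   30.] [ 632.2 -155.2   17.2]
t 10.95 shift [ 0.1  1.8 -2.3] turn [0.  0.  0.1] pos [465.2 -45.2  34.7] w 0.189 g 30.0 F [-2.6 -0.5 16.9] j [  6.  36. -11. 133.  28.  13. -29.]
```

View pics/w7.png

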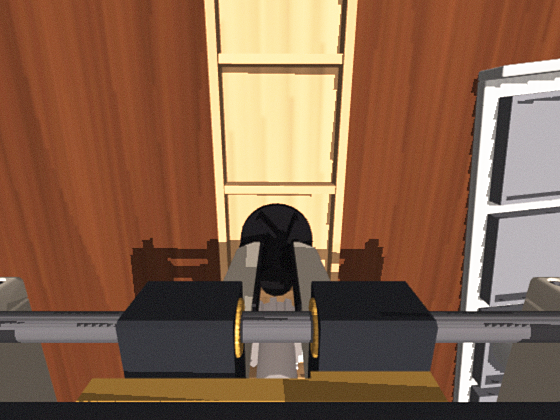

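The fan sits flat in the second-right pocket (disc around (277,235)), with contact felt at 18 N. Release, lift, then the drum.

>>> {"api": "step_arm", "payload": {"increments": [[0,0,-0.5,0,0,0,30],[0,0,-0.5,0,0,0,60],[0,0,-0.5,0,0,0,60],[0,0,-0.5,0,0,0,60],[0,0,-20,0,0,0,60],[0,0,-50,0,0,0,60],[0,0,-86,0,0,0,60],[0,0,-86,0,0,0,60],[0,0,-86,0,0,0,60]]}}

```text
time_s: 11.7
ee_pos: [466.2, -45.5, 121.3]
tcp_rot: [[-0.019, 1.0, 0.004], [1.0, 0.019, -0.0], [-0.0, 0.004, -1.0]]
wrist_force: [0.3, 0.0, -0.4]
width: 0.6
grasp_force: 0.0
```

```bash
python3 wrist.py w8 45 100; python3 go.py 657.5 -124 120 7.6
```

```text
bench [0.1 4.9]
[275. 219.] 507 [456. -55.  45.] [474. -37.  68.] [465.3 -45.6  56.5]
[275. 296.] 790 [ 454. -128.   45.] [ 480. -108.   66.] [ 467.1 -117.9   55.4]
t 11.75 shift [-82.1 190.6   0.4] turn [ 0.1  0.  -6.5] pos [465.4 -45.5 120.2] w 0.601 g 0.0 F [-0.9 -0.1  0.4] j [ 14.  27. -21. 129.  22.  27. -23.]
```

>>> {"api": "step_arm", "payload": {"increments": [[-14,32,0,0,0,-3,60],[-29,68,0,0,0,-6,60],[-44,103,0,0,0,-6.5,60],[-59,138,0,0,0,-6.5,60],[-72,168,0,0,0,-6.5,60],[-80,186,0,0,0,-6.5,60],[-82,191,0,0,0,-6.5,60],[-82,191,0,0,0,-6.5,60],[-82,191,0,0,0,-6.5,60],[-82,191,0,0,0,-6.5,60],[-82,191,0,0,0,-6.5,60]]}}

```text
time_s: 12.67
ee_pos: [656.5, -122.6, 119.7]
tcp_rot: [[-0.134, 0.991, -0.001], [0.991, 0.134, -0.0], [0.0, -0.001, -1.0]]
wrist_force: [0.2, -0.2, 0.6]
width: 0.598
grasp_force: 0.0
```

```bash
python3 go.py 657.7 -124.5 42 7.6;python3 wrist.py w9 60 100
```

```text
t 12.6667 shift [-2.   1.  77.7] turn [-0.1 -0.   0.1] pos [ 656.5 -122.6  119.7] w 0.598 g 0.0 F [ 0.2 -0.2  0.6] j [ 21.  39. -24. 103.  22.  43.  -7.]
bench [ 0.2 13.1]
[533. 191.] 9626 [ 826. -130.   60.] [875.  36.  88.] [850.5 -46.5  74. ]
[20. 85.] 698 [456. -55.  60.] [475. -37.  68.] [465.8 -46.   64.2]
[ 34. 189.] 943 [ 454. -134.   60.] [ 481. -108.   66.] [ 467.3 -120.8   62.9]
[278. 227.] 674 [ 648. -136.   60.] [ 669. -114.   74.] [ 658.4 -124.8   67. ]
[278. 301.] 787 [ 651. -199.   60.] [ 686. -181.   75.] [ 668.1 -190.3   67.8]
```

>>> {"api": "step_arm", "payload": {"increments": [[-1,1,30,0,0,0,60],[-1,1,58,0,0,0,60],[-1,1,72,0,0,0,60],[-1,1,76,0,0,0,60],[-1,1,77,0,0,0,60],[-1,1,77,0,0,0,60],[-1,1,77,0,0,0,5],[-1,1,77,0,0,0,5],[-1,1,77,0,0,0,5],[-1,1,77,0,0,0,5],[-1,1,77,0,0,0,5],[-1,1,77,0,0,0,5]]}}

```text
time_s: 13.72
ee_pos: [658.9, -124.4, 43.1]
tcp_rot: [[-0.133, 0.991, 0.0], [0.991, 0.133, -0.0], [-0.0, 0.0, -1.0]]
wrist_force: [-0.1, 0.1, 1.3]
width: 0.23
grasp_force: 30.0
```

>>> {"api": "step_arm", "payload": {"increments": [[0,0,-10,0,0,0,5],[0,0,-35,0,0,0,5],[0,0,-70,0,0,0,5],[0,0,-76,0,0,0,5],[0,0,-76,0,0,0,5],[0,0,-76,0,0,0,5]]}}

```text
time_s: 14.22
ee_pos: [658.7, -124.5, 119.1]
tcp_rot: [[-0.132, 0.991, 0.0], [0.991, 0.132, -0.0], [-0.0, 0.0, -1.0]]
wrist_force: [-0.8, 0.0, -2.3]
width: 0.228
grasp_force: 30.0
```

```bash
python3 go.py 465.5 30 112 1
```

```text
t 14.2167 shift [ 178.8 -171.     7. ] turn [0.  0.  6.6] pos [ 658.7 -124.5  119.1] w 0.228 g 30.0 F [-0.8  0.  -2.3] j [ 21.  39. -24. 103.  22.  43.  -7.]
```

>>> {"api": "step_arm", "payload": {"increments": [[22,-21,5,0,0,2,5],[49,-47,7,0,0,4,5],[77,-74,7,0,0,6,5],[105,-100,7,0,0,6.6,5],[133,-127,7,0,0,6.6,5],[158,-151,7,0,0,6.6,5],[174,-166,7,0,0,6.6,5],[179,-171,7,0,0,6.6,5],[179,-171,7,0,0,6.6,5],[179,-171,7,0,0,6.6,5],[179,-171,7,0,0,6.6,5],[179,-171,7,0,0,6.6,5]]}}

```text
time_s: 15.22
ee_pos: [466.7, 29.5, 111.5]
tcp_rot: [[-0.016, 1.0, 0.0], [1.0, 0.016, -0.0], [-0.0, 0.0, -1.0]]
wrist_force: [1.3, -0.9, -1.3]
width: 0.232
grasp_force: 30.0
```

```bash
python3 go.py 465.5 30 37 1; python3 wrist.py w10 60 160
```

```text
t 15.2167 shift [ 0.5 -1.2 74.5] turn [ 0.   0.  -0.1] pos [466.7  29.5 111.5] w 0.232 g 30.0 F [ 1.3 -0.9 -1.3] j [  4.  28. -20. 129.  22.  25. -33.]
bench [0.1 2. ]
[537.  38.] 617 [625. 153.  60.] [643. 171.  63.] [634.4 162.   61.6]
[276. 253.] 6953 [440.  17.  82.] [494.  55. 160.] [466.7  35.9 121.1]
[273. 305.] 204 [457. -45.  60.] [474. -36.  67.] [465.2 -40.6  63.5]
[274. 373.] 240 [ 455. -118.   60.] [ 479. -108.   65.] [ 467.1 -112.9   62.5]
```

>>> {"api": "step_arm", "payload": {"increments": [[0,-1,25,0,0,0,5],[0,-1,50,0,0,0,5],[0,-1,64,0,0,0,5],[0,-1,70,0,0,0,5],[0,-1,72,0,0,0,5],[0,-1,73,0,0,0,5],[0,-1,74,0,0,0,5],[0,-1,74,0,0,0,5],[0,-1,74,0,0,0,5]]}}

```text
time_s: 16.02
ee_pos: [465.1, 30.3, 38.5]
tcp_rot: [[-0.017, 1.0, 0.001], [1.0, 0.017, 0.0], [0.0, 0.001, -1.0]]
wrist_force: [-0.2, -0.4, -2.5]
width: 0.23
grasp_force: 30.0
```

>>> {"api": "step_arm", "payload": {"increments": [[0,0,1,0,0,0,5],[0,0,2,0,0,0,5],[0,0,2,0,0,0,5],[0,0,2,0,0,0,5]]}}

```text
time_s: 16.35
ee_pos: [465.0, 30.4, 36.9]
tcp_rot: [[-0.018, 1.0, 0.002], [1.0, 0.018, -0.0], [-0.0, 0.002, -1.0]]
wrist_force: [-1.5, -0.1, 14.4]
width: 0.227
grasp_force: 30.0
```

>>> {"api": "step_arm", "payload": {"increments": [[0,0,0,0,0,0,40],[0,0,0,0,0,0,75],[0,0,0,0,0,0,75],[0,0,0,0,0,0,75],[0,0,-20,0,0,0,75],[0,0,-50,0,0,0,75],[0,0,-86,0,0,0,75],[0,0,-86,0,0,0,75],[0,0,-86,0,0,0,75]]}}

```text
time_s: 17.1
ee_pos: [465.7, 30.2, 123.3]
tcp_rot: [[-0.017, 1.0, 0.004], [1.0, 0.017, 0.0], [0.0, 0.004, -1.0]]
wrist_force: [0.1, -0.2, -0.1]
width: 0.742
grasp_force: 0.0
```

```bash
python3 wrist.py w11 45 100; python3 go.py 667.5 -200 122 7.6
```

```text
bench [0.1 2.1]
[251.   9.] 940 [426. 176.  45.] [465. 190.  65.] [445.5 182.7  54.8]
[516.  46.] 980 [625. 153.  45.] [644. 171.  64.] [634.2 162.2  54.6]
[275. 219.] 696 [454.  19.  45.] [476.  41.  68.] [464.9  29.8  56.7]
[274. 297.] 490 [456. -52.  45.] [474. -36.  67.] [465.4 -44.3  56.2]
[275. 362.] 753 [ 454. -129.   45.] [ 480. -107.   65.] [ 467.2 -118.3   55.2]
t 17.15 shift [-233.5  198.6    0.5] turn [ 0.1  0.  -6.6] pos [465.   30.1 122.2] w 0.745 g 0.0 F [-0.   0.3 -0.5] j [  5.  27. -22. 129.  22.  27. -33.]
```

Drum stands well at (465,30). On to the roller.

>>> {"api": "step_arm", "payload": {"increments": [[-24,20,0,0,0,-2,75],[-54,46,0,0,0,-4,75],[-85,72,0,0,0,-6.5,75],[-116,98,0,0,0,-6.5,75],[-147,125,0,0,0,-6.5,75],[-178,151,0,0,0,-6.5,75],[-208,177,0,0,0,-6.5,75],[-226,193,0,0,0,-6.5,75],[-233,199,0,0,0,-6.5,75],[-233,199,0,0,0,-6.5,75],[-233,199,0,0,0,-6.5,75],[-233,199,0,0,0,-6.5,75]]}}

```text
time_s: 18.15
ee_pos: [666.5, -196.7, 121.0]
tcp_rot: [[-0.133, 0.991, -0.002], [0.991, 0.133, 0.001], [0.001, -0.002, -1.0]]
wrist_force: [-0.2, 0.5, -0.7]
width: 0.75
grasp_force: 0.0
```

```bash
python3 go.py 667.5 -200 36 7.6;python3 wrist.py w12 60 100
```

```text
t 18.15 shift [-3.5  0.7 85. ] turn [-0.1 -0.1  0.1] pos [ 666.5 -196.7  121. ] w 0.75 g 0.0 F [-0.2  0.5 -0.7] j [ 27.  40. -25.  99.  23.  46.  -1.]
bench [ 0.2 12.3]
[539. 114.] 5490 [ 828. -131.   60.] [858. -19.  88.] [842.9 -74.7  74.2]
[14. 86.] 1028 [ 459. -134.   60.] [ 480. -109.   66.] [ 469.6 -121.3   63. ]
[278. 228.] 1745 [ 650. -218.   60.] [ 686. -182.   77.] [ 668.2 -200.4   68.4]
[106. 244.] 437 [ 518. -246.   60.] [ 540. -225.   63.] [ 529.3 -235.7   61.3]
```

>>> {"api": "step_arm", "payload": {"increments": [[-2,1,30,0,0,0,75],[-2,1,62,0,0,0,75],[-2,1,78,0,0,0,75],[-2,1,83,0,0,0,75],[-2,1,84,0,0,0,75],[-2,1,84,0,0,0,75],[-2,1,84,0,0,0,20],[-2,1,84,0,0,0,20],[-2,1,84,0,0,0,20],[-2,1,84,0,0,0,20],[-2,1,84,0,0,0,20],[-2,1,84,0,0,0,20]]}}

```text
time_s: 19.2
ee_pos: [669.0, -201.0, 38.1]
tcp_rot: [[-0.131, 0.991, 0.0], [0.991, 0.131, -0.0], [-0.0, 0.0, -1.0]]
wrist_force: [-0.5, 0.6, 2.4]
width: 0.385
grasp_force: 30.0
```

>>> {"api": "step_arm", "payload": {"increments": [[0,0,-10,0,0,0,20],[0,0,-35,0,0,0,20],[0,0,-70,0,0,0,20],[0,0,-82,0,0,0,20],[0,0,-82,0,0,0,20],[0,0,-82,0,0,0,20]]}}

```text
time_s: 19.7
ee_pos: [668.9, -201.1, 120.0]
tcp_rot: [[-0.131, 0.991, 0.001], [0.991, 0.131, -0.001], [-0.001, 0.001, -1.0]]
wrist_force: [-0.3, -0.2, -3.9]
width: 0.385
grasp_force: 30.0
```

```bash
python3 go.py 464.5 105 112 1
```

```text
t 19.7 shift [ 330.2 -162.7    7.7] turn [0.  0.  6.5] pos [ 668.9 -201.1  120. ] w 0.385 g 30.0 F [-0.3 -0.2 -3.9] j [ 28.  41. -25.  99.  23.  46.  -1.]
```

>>> {"api": "step_arm", "payload": {"increments": [[24,-12,4,0,0,2,20],[58,-29,6,0,0,4,20],[94,-46,6,0,0,6.5,20],[130,-64,6,0,0,6.5,20],[166,-82,6,0,0,6.5,20],[202,-100,6,0,0,6.5,20],[238,-117,6,0,0,6.5,20],[274,-135,6,0,0,6.5,20],[302,-149,6,0,0,6.5,20],[322,-159,6,0,0,6.5,20],[330,-163,6,0,0,6.5,20],[330,-163,6,0,0,6.5,20]]}}

```text
time_s: 20.7
ee_pos: [462.4, 106.6, 112.9]
tcp_rot: [[-0.022, 1.0, -0.003], [1.0, 0.022, -0.0], [-0.0, -0.003, -1.0]]
wrist_force: [0.5, -0.5, -3.7]
width: 0.38
grasp_force: 30.0
```

>>> {"api": "step_arm", "payload": {"increments": [[0,0,0,0,0,0,20],[0,0,0,0,0,0,20],[0,0,0,0,0,0,20]]}}

```text
time_s: 20.95
ee_pos: [464.9, 103.5, 113.4]
tcp_rot: [[-0.015, 1.0, -0.0], [1.0, 0.015, -0.001], [-0.001, -0.0, -1.0]]
wrist_force: [-0.2, 0.4, -3.4]
width: 0.387
grasp_force: 30.0
```

```bash
python3 go.py 464.5 105 34 1; python3 wrist.py w13 50 160
```

```text
t 20.95 shift [ 1.5 -0.3 79.4] turn [-0.   0.  -0.1] pos [464.9 103.5 113.4] w 0.387 g 30.0 F [-0.2  0.4 -3.4] j [ -5.  28. -20. 128.  22.  27. -42.]
bench [0.  1.7]
[251.  96.] 2930 [424. 176.  50.] [466. 218.  88.] [445.1 197.3  69. ]
[505. 151.] 694 [625. 153.  50.] [643. 171.  63.] [633.9 162.2  56.5]
[276. 266.] 7952 [431.  88.  88.] [499. 122. 160.] [464.9 105.1 124.1]
[274. 369.] 324 [457. -46.  50.] [474. -36.  67.] [465.1 -40.8  58.4]
```

View pics/w13.png

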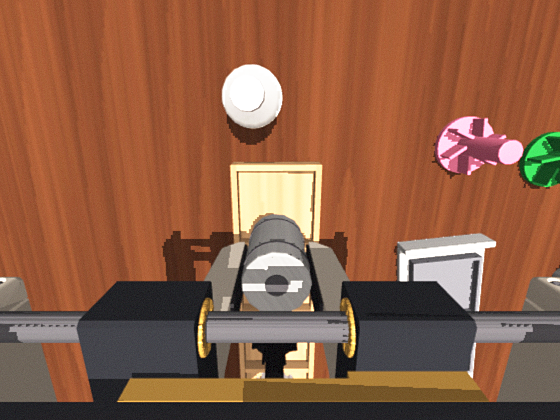

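Roller held upright over the left-end pocket ((276,270)); bottle untouched at (251,96). Lowering.

>>> {"api": "step_arm", "payload": {"increments": [[1,0,25,0,0,0,20],[1,0,52,0,0,0,20],[1,0,68,0,0,0,20],[1,0,75,0,0,0,20],[1,0,78,0,0,0,20],[1,0,79,0,0,0,20],[1,0,80,0,0,0,20],[1,0,80,0,0,0,20],[1,0,80,0,0,0,20]]}}

```text
time_s: 21.75
ee_pos: [464.7, 105.9, 34.6]
tcp_rot: [[-0.017, 1.0, 0.001], [1.0, 0.017, 0.0], [0.0, 0.001, -1.0]]
wrist_force: [0.3, 0.3, -3.2]
width: 0.381
grasp_force: 30.0
```

>>> {"api": "step_arm", "payload": {"increments": [[0,0,1,0,0,0,20],[0,0,2,0,0,0,20],[0,0,2,0,0,0,20],[0,0,2,0,0,0,20]]}}

```text
time_s: 22.08
ee_pos: [464.4, 106.0, 32.0]
tcp_rot: [[-0.018, 1.0, 0.0], [1.0, 0.018, 0.0], [0.0, 0.0, -1.0]]
wrist_force: [-0.3, 0.3, 0.0]
width: 0.378
grasp_force: 30.0
```

Touching lightly; a millimetre more, then release and lift.

>>> {"api": "step_arm", "payload": {"increments": [[0,0,0.5,0,0,0,20],[0,0,1,0,0,0,20],[0,0,1,0,0,0,20]]}}

```text
time_s: 22.33
ee_pos: [464.5, 106.0, 31.9]
tcp_rot: [[-0.018, 1.0, 0.001], [1.0, 0.018, -0.0], [-0.0, 0.001, -1.0]]
wrist_force: [-2.4, -1.0, 17.4]
width: 0.382
grasp_force: 30.0
```

>>> {"api": "step_arm", "payload": {"increments": [[0,0,0,0,0,0,50],[0,0,0,0,0,0,75],[0,0,0,0,0,0,75],[0,0,0,0,0,0,75],[0,0,-20,0,0,0,75],[0,0,-55,0,0,0,75],[0,0,-95,0,0,0,75],[0,0,-130,0,0,0,75],[0,0,-150,0,0,0,75],[0,0,-150,0,0,0,75],[0,0,-150,0,0,0,75]]}}

```text
time_s: 23.25
ee_pos: [464.8, 105.7, 181.6]
tcp_rot: [[-0.017, 1.0, 0.002], [1.0, 0.017, 0.0], [0.0, 0.002, -1.0]]
wrist_force: [-1.1, 0.2, -0.4]
width: 0.748
grasp_force: 0.0
```

```bash
python3 wrist.py w14 40 100; python3 go.py 464.5 105 34 1; python3 -c "
from plant import *
import cv2
cv2.imwrite('pics/scene1.png',cv2.cvtColor(read_camera('scene')['color'],cv2.COLOR_RGB2BGR))"
```

```text
bench [-0.1  1.8]
[257. 104.] 1750 [424. 176.  41.] [467. 219.  88.] [445.8 197.5  64.4]
[450. 146.] 474 [626. 153.  40.] [644. 171.  63.] [634.6 162.3  51.3]
[529. 159.] 559 [706. 142.  40.] [725. 159.  63.] [715.6 150.5  51.5]
[276. 199.] 1145 [447.  90.  40.] [482. 124.  70.] [464.3 107.   55.3]
[275. 266.] 479 [454.  19.  40.] [476.  41.  68.] [465.3  29.8  53.9]
[275. 368.] 363 [ 455. -122.   40.] [ 480. -107.   65.] [ 467.4 -114.3   52.5]
t 23.3 shift [ -0.5   0.4 146.5] turn [ 0.  0. -0.] pos [464.1 105.6 180.5] w 0.749 g 0.0 F [-0.1 -0.2 -0.2] j [  0.  22. -26. 125.  17.  36. -37.]
```

View pics/scene1.png

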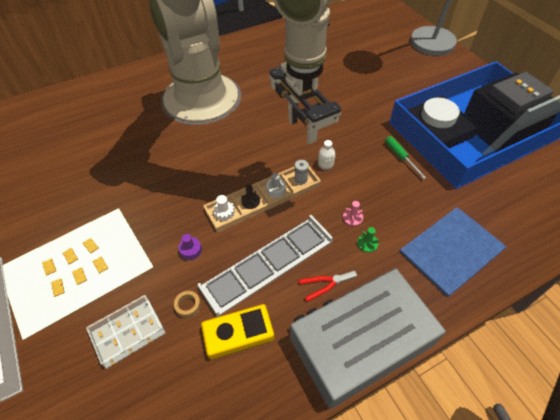

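The final scene shows gear (223,205), fan (250,197), drum (275,185) and roller (301,172) upright in the pockets, in reversed order. The bottle (326,155) and tape roll (186,303) have not moved. Handing in.

```bash
python3 -c "
from plant import *
print(close_job())"
```

```text
the job is handed in; nothing more can be done
None
```

The job is handed in: roller, drum, fan and gear stand upright in the assembly rack, left to right in reverse order. The cleaner bottle and tape roll were left where they stood, and it took about 23 s of robot time; no verdict came back.

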